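Change over the bottles at the honey gate

TASK

The tall bottle that stands open in front of the honey pail has just been filled: slide it, standing, across the bench until it rests against the front of the low back shelf. Then slide the empty tall bottle, standing, in under the pail's honey gate so that its open mouth is centred beneath the spout. Push both bottles low down with the fingers so that they neither tip nor leave the bench (no gripping or lifting: the full one would spill), leave everything else where it is, and end clear of everything.

Things in the scene. Friction and masses are not known exactly. Their poses are not given: they have to be found in the camera images.
- full_bottle: Tall slim round glass bottle full of amber honey, open (no lid), standing on the bench between the empty bottle and the pail. 220 mm high; straight body 64 mm in diameter up to 140 mm, then a shoulder and a neck 44 mm in diameter. 0.6 to 1 kg. Origin at the centre of its underside, z up. Pushed higher than about 35 mm above the bench it may tip instead of sliding; friction varies.
- empty_bottle: The same bottle, empty clear glass, open, standing upright on the bench farther to the left of the robot (+y). 220 mm high, body 64 mm in diameter up to 140 mm, mouth 44 mm outside and 38 mm inside. About 0.25 to 0.4 kg. Origin at the centre of its underside, z up. Pushed higher than about 35 mm it may tip.
- spout (a point): The spout of the yellow honey gate: centre of the drip lip on the gate's underside, 243 mm above the bench, so a standing bottle passes 23 mm beneath it. The gate is 62 mm wide and sticks out at the front of the white honey pail. Fixed.
- pail_stand: Fixed square wooden hive box carrying the white honey pail (300 mm in diameter, lid 600 mm above the bench). Box 340 mm square, top 235 mm above the bench, bottom board 10 mm wider all round. Origin on the bench plumb under the spout; +x points into the box, -x straight out of its front; the box's front face is 60 mm behind the origin.
- back_shelf: Fixed low wooden shelf along the back of the bench, 660 mm long, 200 mm deep, 90 mm high, with cases of jars on it up to 190 mm. Origin on the bench at the foot of its upright front board, at mid-length; +x points into the shelf, away from the robot, y along it; its front board faces -x. A bottle that stands against it has its centre 32 mm in front of the front board.
- capped_bottle_a: Filled tall bottle with a lid and a paper label, 222 mm high, 64 mm in diameter, standing against the back shelf; leave it alone. Origin at the centre of its underside.
- capped_bottle_b: Another such filled and capped bottle against the back shelf; leave it alone. Origin at the centre of its underside.
- jar_a: Squat filled honey jar with a lid, 73 mm in diameter, 95 mm high, on the bench near the robot, to its left; leave it alone. Origin at the centre of its underside.
- jar_b: Another squat filled jar, 73 mm in diameter, 95 mm high, on the bench near the robot, to its right; leave it alone. Origin at the centre of its underside.
- tape_roll: Roll of paper tape lying flat, 96 mm in diameter, 48 mm high, at the left; leave it alone. Origin at the centre of its underside.
- lid: Loose twist-off lid lying flat, 47 mm in diameter, 12 mm high; leave it alone. Origin at the centre of its underside.
- hive_tool: Flat steel hive tool, about 270 mm long, 28 to 42 mm wide, one end turned up, lying on the bench at the left; leave it alone. Origin at the middle of its underside, x along it.
There are look-alikes about, which are no part of the job. Leave any blue look-alike of the full_bottle alone.

How it is judged:
On the way, in this order (a step that is already met when the one before it is completed fails the run):
1. the full bottle stands against the front of the back shelf, let go (x of full_bottle in the frame of back_shelf above -0.042 m and y of full_bottle in the frame of back_shelf above -0.33 m and angle between full_bottle's own z axis and vertical below 0.05 rad and contact force between the fingers and full_bottle below 0.2 N and linear speed of full_bottle below 0.02 m/s), for 0.2 s.
2. the empty bottle stands with its mouth centred beneath the spout (horizontal distance between empty_bottle and spout below 0.014 m and angle between empty_bottle's own z axis and vertical below 0.05 rad and linear speed of empty_bottle below 0.02 m/s), for 0.2 s.
At the end, for the whole second after the job is handed in: The full bottle stands upright and still against the back shelf's front board (gap under 10 mm), somewhere along its length; the empty bottle stands upright and still with its axis within 14 mm of the spout's centre, so that the honey falls into its 38 mm mouth (all of step 2 and x of full_bottle in the frame of back_shelf between -0.042 and -0.025 m and y of full_bottle in the frame of back_shelf between -0.33 and 0.33 m and angle between full_bottle's own z axis and vertical below 0.05 rad and linear speed of full_bottle below 0.02 m/s); the robot touches nothing.
It fails at once if the full bottle is tipped (over about 11 degrees: it spills) (angle between full_bottle's own z axis and vertical above 0.2 rad).
It fails at once if the empty bottle is tipped (over about 11 degrees) (angle between empty_bottle's own z axis and vertical above 0.2 rad).
It fails at once if a bottle is lifted off the bench (its underside over 10 mm up) instead of slid (height (world z) of any of full_bottle, empty_bottle above 0.01 m).
It fails at once if something else on the bench is shifted by more than 20 mm or knocked over (distance of any of capped_bottle_a, capped_bottle_b, jar_a, jar_b, tape_roll, lid, hive_tool from where it was at the start of the episode above 0.02 m or angle between any of capped_bottle_a, capped_bottle_b, jar_a, jar_b's own z axis and vertical above 0.3 rad).
It also fails if it takes over 72 s, if anything falls off the work surface, if the arm or the gripper's body presses on something with over 40 N, if the wrist force passes 120 N, or if a joint passes its speed limit or range.

ROBOT

A 6-joint arm with a two-finger parallel gripper is mounted at the origin on the work surface. World frame = base frame: x ahead of the robot, y to its left, z up, the work surface at z = 0. Lengths are in m, angles in rad, forces in N, time in s.
With the tool pointing down it reaches from about 0.225 to 0.875 m from the base axis. Payload 3.4 kg.
Tool frame: the origin (TCP) lies at the very end of the fingers, on their centre line; the grasp point (between the pads) lies 19 mm behind it (bot.pinch_z is the distance from the TCP to the grasp point, in m); z points along the fingers, y is the line along which they close (so a half turn about z gives the same grasp; the last joint's range is limited). The gripper opens to 85 mm and grips with 20 to 120 N. Pads are 22 mm wide; open, the fingers measure 114 mm over their backs; the gripper's body (76 mm by 85 mm) begins 54 mm behind the grasp point. The pads swing forward as they close: fully open they stand 13 mm farther back than shut.
Start: joints at [1.212, 0.276, 1.505, -0, 1.361, -0.121], TCP at [0.135, 0.559, 0.204] pointing down, gripper open.
Joint ranges: [-2.89, 2.89], [-0.75, 2.08], [0.22, 2.7], [-1.18, 4.32], [0.11, 2.71], [-2.7, 2.7]. Speed limits (rad/s): [2.57, 2.57, 3.14, 3.14, 3.14, 3.14].

INTERFACE

Orientations are given as a 3x3 rotation matrix whose columns are the frame's x, y, z axes.
In Python, from station import bot gives the robot as it stands. Calls block until the motion is done:
- bot.movep(position, orientation): joint-space move of the TCP to a pose.
- bot.move_straight(position, rot=None, rate=0.15): straight line of the TCP; rot=None keeps the orientation; rate is the mean speed in m/s.
- bot.set_joints(angles): joint-space move.
- bot.gripper_to(opening, squeeze=None): finger opening in m; squeeze is the grip in N (None keeps the last); returns when the fingers have stopped.
- bot.sleep(seconds).
- bot.inverse_kinematics(position, orientation): joint angles nearest the present ones, or None.
- bot.capture(name): name is "side" or "top" or "wrist"; returns the picture (400x640x3 uint8, blue, green, red); there is no depth.
- bot.get_calibration(name): a dict with "fx", "fy", "cx", "cy" (pixels), "rvec" (rotation vector, rad) and "tvec" (3), from world to camera coordinates, as OpenCV has them. Camera axes: x right, y down, z forward; pixel columns grow to the right and rows downward; lengths in m; the calibration is good to about 2 mm. A picture is of the moment at which its call begins: read the wrist's pose just before it. get_calibration takes no time and is no camera call; for the wrist camera it gives the pose at the moment of the call.
A pose or a line that the arm cannot do raises bot.IKError and nothing moves.
- bot.hand_in(): hands the job in; it is judged then, once.
Readings, each from a call of its own:
- bot.get_time_s(): time.
- bot.get_joint_pos(): joint angles.
- bot.get_dq(): joint speeds.
- bot.get_tau(): joint torques, N m.
- bot.get_tcp_pos(): TCP position.
- bot.get_eef_rot(): TCP orientation.
- bot.get_force(): force on the tool from outside, world axes, zero at the start.
- bot.get_ft_torque(): the same for the moment, N m.
- bot.get_grip_width(): finger opening in m.
- bot.get_gripper_force(): force on a finger pad.
Only numpy, scipy, OpenCV 4.12 (cv2) and the standard library are available. Lean on these libraries where they do the work, as an engineer would, in place of code of your own. Each camera call takes 0.05 s, during which the arm holds its last target. There are 200 camera calls.

## Working session

There is one attempt and no reset: what is moved stays moved. The work goes in short steps, each a Python script; the robot and the scene stay as the last script left them, time stands still between calls to the robot, and variables do not carry over. Pictures are saved under pics/ and viewed, at most 10 in all, crops included, and the job is handed in when it is done.

```bash
ls; mkdir -p pics
python3 - <<'E'
from station import bot
import cv2
for n in("top","side","wrist"):
    im=bot.capture(n); cv2.imwrite(f"pics/{n}0.png",im); print(n,bot.get_calibration(n))
E
```

```text
pics
top {'fx': 437.8097819234196, 'fy': 437.8097819234196, 'cx': 318.40235850572174, 'cy': 206.17883327557735, 'rvec': array([ 2.16496914, -2.22012745,  0.08564836]), 'tvec': array([0.17399427, 0.52155354, 1.49116577])}
side {'fx': 370.67095080927203, 'fy': 370.67095080927203, 'cx': 314.6544820302075, 'cy': 201.01616797749716, 'rvec': array([ 0.37316126, -2.83242766,  1.08380861]), 'tvec': array([0.55165254, 0.09233852, 1.12794496])}
wrist {'fx': 348.24677768892485, 'fy': 348.24677768892485, 'cx': 313.76631154626995, 'cy': 192.79972430292918, 'rvec': array([-2.26179373, -1.78115895, -0.28235701]), 'tvec': array([-0.57466513, -0.04038859,  0.37982922])}
```

View pics/top0.png

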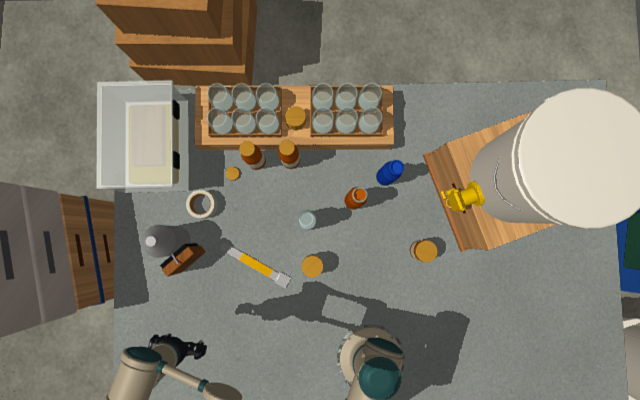

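View pics/side0.png

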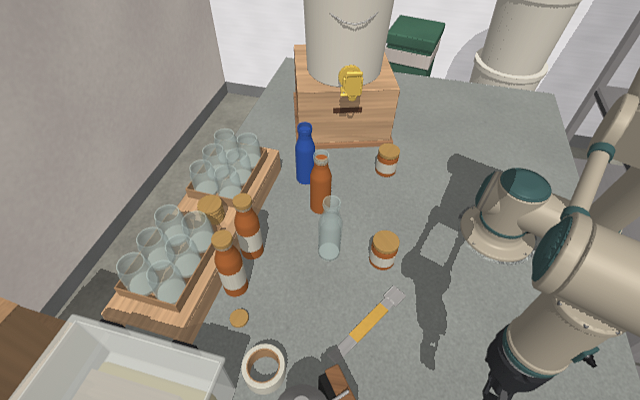

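The bottles that could be meant are, in the top view:
- Amber and open, at (356,198). This fits full_bottle, because it has no lid and stands between the empty bottle and the pail.
- Blue, at (391,172). This is the look-alike to leave alone.
- Capped amber, at (252,155) and (288,153), both lidded and against the shelf.
- Clear, at (307,220). This is empty_bottle.

I'll confirm with an enlarged crop.

Run:
```python
import cv2
im=cv2.imread("pics/top0.png")
cv2.imwrite("pics/c1.png",cv2.resize(im[125:275,290:490],None,fx=4,fy=4,interpolation=cv2.INTER_CUBIC))
im=cv2.imread("pics/side0.png")
cv2.imwrite("pics/c2.png",cv2.resize(im[50:275,190:410],None,fx=2.66,fy=2.66,interpolation=cv2.INTER_CUBIC))
```

```text
(no output)
```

View pics/c1.png

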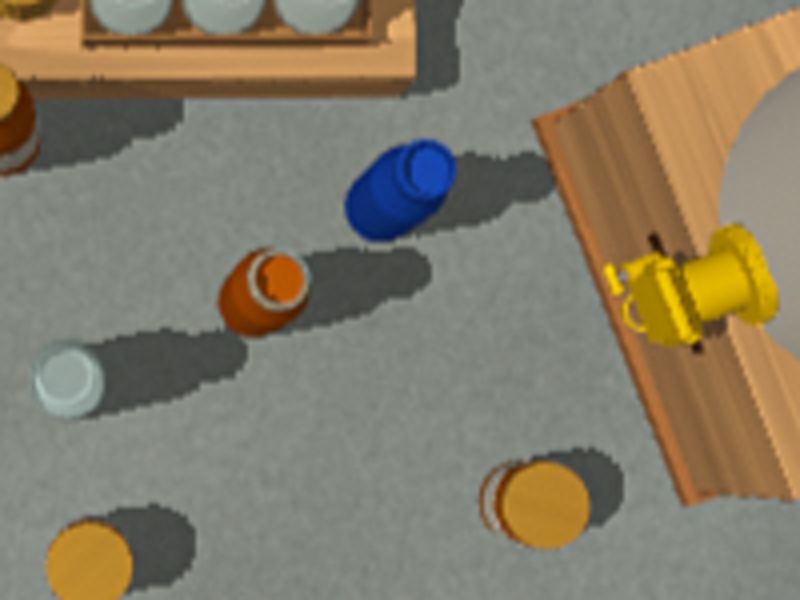

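View pics/c2.png

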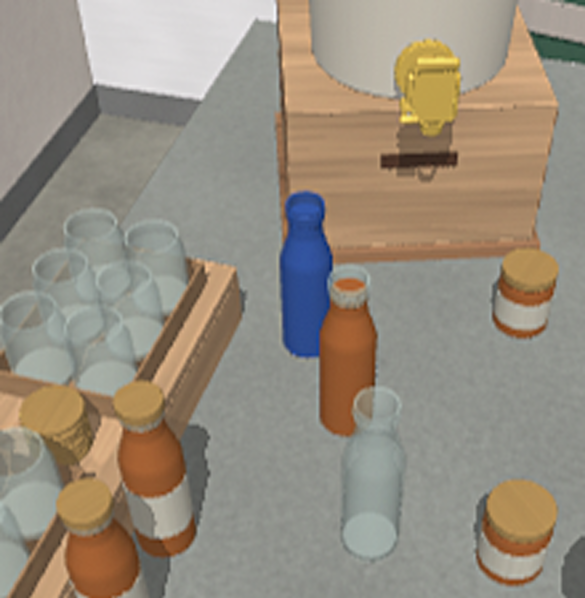

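```bash
cat > h.py <<'E'
import numpy as np, cv2
from station import bot
def ray(n,px,z,cal=None):
    c=cal or bot.get_calibration(n)
    K=np.array([[c["fx"],0,c["cx"]],[0,c["fy"],c["cy"]],[0,0,1]])
    R=cv2.Rodrigues(np.array(c["rvec"]))[0]; t=np.array(c["tvec"])
    o=-R.T@t; d=R.T@np.linalg.inv(K)@np.array([*px,1.])
    return o+d*(z-o[2])/d[2]
def proj(n,p):
    c=bot.get_calibration(n)
    K=np.array([[c["fx"],0,c["cx"]],[0,c["fy"],c["cy"]],[0,0,1]])
    return cv2.projectPoints(np.array(p,float).reshape(-1,3),np.array(c["rvec"]),np.array(c["tvec"]),K,None)[0].reshape(-1,2)
E
python3 - <<'E'
from h import *
np.set_printoptions(precision=4,suppress=True)
T=lambda x,y:(290+x/4,125+y/4)
S=lambda x,y:(190+x/2.66,50+y/2.66)
for k,n,p,z in [("full mouth","top",T(280,280),.22),("full mouth","side",S(349,283),.22),("full base low","side",S(342,420),0),
("empty mouth","top",T(67,380),.22),("empty mouth","side",S(378,404),.22),("empty base","side",S(370,535),0.003),("empty base","top",T(72,378),0.003),
("blue mouth","top",T(430,165),.22),("blue mouth","side",S(305,207),.22),("blue base","top",T(378,208),0),
("spout","side",S(431,130),.243),
("boxTL","side",S(281,105),.235),("boxTR","side",S(553,106),.235),("boxTL","top",T(625,72),.235),("boxTR","top",T(795,495),.235),
("boardL","top",T(535,120),.02),("boardR","top",T(687,505),.02),
("shelf","top",(205,T(0,82)[1]),.09),("shelfR","top",T(415,80),.09),("shelf foot R","top",T(415,95),0.0),("shelf foot L","top",(200,150),0),
("capA","top",(248,147.5),.222),("capB","top",(288,146),.222),("jarL","top",(312,266),.095),("jarR","top",T(547,505),.095)]:
    print(k,n,ray(n,p,z)[:2])
c=bot.get_calibration("top");print(bot.get_eef_rot())
E
```

```text
full mouth top [0.5425 0.0382]
full mouth side [0.54   0.0516]
full base low side [0.5445 0.0502]
empty mouth top [0.4719 0.1989]
empty mouth side [0.4731 0.2072]
empty base side [0.4733 0.2046]
empty base top [0.4813 0.1979]
blue mouth top [ 0.6264 -0.0772]
blue mouth side [ 0.619  -0.0596]
blue base top [ 0.6235 -0.0735]
spout side [ 0.5071 -0.2131]
boxTL side [ 0.6981 -0.2301]
boxTR side [ 0.3733 -0.3179]
boxTL top [ 0.6904 -0.2225]
boxTR top [ 0.3735 -0.3335]
boardL top [ 0.6945 -0.2094]
boardR top [ 0.3587 -0.3259]
shelf top [0.7306 0.5305]
shelfR top [ 0.7177 -0.093 ]
shelf foot R top [ 0.7228 -0.1096]
shelf foot L top [0.7343 0.5702]
capA top [0.6934 0.3696]
capB top [0.6951 0.2498]
jarL top [0.3272 0.1874]
jarR top [ 0.365  -0.1866]
[[-0.9719  0.2356 -0.0005]
 [ 0.2356  0.9719 -0.0013]
 [ 0.0002 -0.0014 -1.    ]]
```

Full_bottle is confirmed as the open amber one, with its mouth ring at top pixel (360,195). The blue bottle is at (397,167), the clear empty one at (307,220), and the gate at about (455,201). Next I'll check the reach of the pushing poses and get a closer wrist view.

```bash
cat >> h.py <<'E'
def tilt(d,deg,s=1):
    d=np.array([d[0],d[1],0.]);d/=np.linalg.norm(d);a=np.radians(deg)
    z=d*np.sin(a)-np.array([0,0,np.cos(a)]); y=s*np.cross([0,0,1.],d); return np.column_stack([np.cross(y,z),y,z])
E
python3 - <<'E'
from h import *
np.set_printoptions(precision=3,suppress=True)
for nm,pts,d in [("p1",[(.40,.044,.2),(.46,.044,.014),(.665,.044,.014),(.6,.044,.014),(.55,.044,.2)],(1,0)),
  ("p2",[(.463,.30,.014),(.463,.30,.2),(.505,-.18,.014),(.49,-.09,.014),(.49,-.05,.2)],(.04,-.42)),("view",[(.45,.35,.35)],(.04,-.42))]:
  for dg in (30,40,45):
    for s in (1,-1):
      q=[bot.inverse_kinematics(p,tilt(d,dg,s)) for p in pts]
      print(nm,dg,s,[x is not None and np.round(x,2).tolist() for x in q])
E
```

```text
p1 30 1 [[-0.13, -0.29, 2.21, 0.1, 0.7, -1.76], False, [-0.05, 0.4, 2.05, 0.16, 0.17, -1.78], False, [-0.07, -0.02, 2.01, 0.06, 0.63, -1.68]]
p1 30 -1 [[-0.13, -0.29, 2.21, 0.1, 0.7, 1.39], False, [-0.05, 0.4, 2.05, 0.16, 0.17, 1.36], False, [-0.07, -0.02, 2.01, 0.06, 0.63, 1.46]]
p1 40 1 [[-0.18, -0.36, 2.35, 0.25, 0.48, -1.93], [-0.12, 0.3, 2.66, 2.98, 0.52, 1.62], [-0.06, 0.42, 2.21, 2.93, 0.19, 1.73], [-0.07, 0.37, 2.35, 2.97, 0.28, 1.68], [-0.09, -0.06, 2.16, 0.16, 0.35, -1.79]]
p1 40 -1 [[-0.18, -0.36, 2.35, 0.25, 0.48, 1.21], [-0.12, 0.3, 2.66, 2.98, 0.52, -1.53], [-0.06, 0.42, 2.21, 2.93, 0.19, -1.41], [-0.07, 0.37, 2.35, 2.97, 0.28, -1.46], [-0.09, -0.06, 2.16, 0.16, 0.35, 1.35]]
p1 45 1 [[-0.22, -0.39, 2.42, 0.44, 0.37, -2.14], False, [-0.07, 0.45, 2.29, 3.02, 0.39, 1.64], [-0.08, 0.42, 2.43, 3.02, 0.5, 1.62], [-0.09, -0.07, 2.24, 0.34, 0.2, -1.97]]
p1 45 -1 [[-0.22, -0.39, 2.42, 0.44, 0.37, 1.0], False, [-0.07, 0.45, 2.29, 3.02, 0.39, -1.5], [-0.08, 0.42, 2.43, 3.02, 0.5, -1.52], [-0.09, -0.07, 2.24, 0.34, 0.2, 1.17]]
p2 30 1 [[0.73, 0.61, 1.6, -0.43, 1.29, 0.84], [0.73, 0
[... 693 characters left out ...]
2 45 1 [[0.83, 0.74, 1.5, -0.56, 1.5, 0.95], [0.83, 0.57, 1.32, -0.57, 1.8, 0.76], [0.05, 0.52, 2.07, -1.12, 0.9, 0.85], [0.24, 0.53, 2.04, -0.98, 1.0, 0.89], [0.32, 0.29, 1.81, -0.79, 1.35, 0.53]]
p2 45 -1 [[0.83, 0.74, 1.5, -0.56, 1.5, -2.2], [0.83, 0.57, 1.32, -0.57, 1.8, -2.38], [0.05, 0.52, 2.07, -1.12, 0.9, -2.3], [0.24, 0.53, 2.04, -0.98, 1.0, -2.25], [0.32, 0.29, 1.81, -0.79, 1.35, -2.61]]
view 30 1 [[0.8, 0.44, 1.03, -0.43, 1.99, 0.59]]
view 30 -1 [[0.8, 0.44, 1.03, -0.43, 1.99, -2.55]]
view 40 1 [[0.86, 0.51, 1.0, -0.56, 2.08, 0.6]]
view 40 -1 [[0.86, 0.51, 1.0, -0.56, 2.08, -2.54]]
view 45 1 [[0.88, 0.55, 0.99, -0.63, 2.12, 0.6]]
view 45 -1 [[0.88, 0.55, 0.99, -0.63, 2.12, -2.55]]
```

Run:
```python
from h import *
np.set_printoptions(precision=2,suppress=True)
B=np.array([.542,.044])
for phi in (0,15,30,40):
  u=np.array([np.cos(np.radians(phi)),np.sin(np.radians(phi))]); L=.15/u[0]
  for psi in (phi,phi+15,phi+30):
    d=(np.cos(np.radians(psi)),np.sin(np.radians(psi)))
    for dg in (30,40):
      Q=[]
      for t in (-.045-.03,-.025,L/2-.025,L-.025): 
        for z in (.014,.1): Q.append(bot.inverse_kinematics([*(B+u*t),z],tilt(d,dg,1)))
      if any(q is None for q in Q): print(phi,psi,dg,"None",[q is not None for q in Q]);continue
      Q=np.array(Q);print(phi,psi,dg,"j5 min",Q[:,4].min(),"j4",Q[:,3].min(),Q[:,3].max(),"j6",Q[:,5].min(),Q[:,5].max(),"j3max",Q[:,2].max())
```

```text
0 0 30 None [False, True, False, True, False, True, True, True]
0 0 40 None [True, False, True, False, True, False, True, False]
0 15 30 None [False, True, False, True, False, True, True, True]
0 15 40 None [True, False, True, False, True, False, True, False]
0 30 30 None [True, False, False, False, False, False, False, False]
0 30 40 None [True, True, True, False, True, False, True, False]
15 15 30 None [False, False, False, True, False, True, True, True]
15 15 40 None [True, False, True, False, True, False, True, False]
15 30 30 None [True, False, False, False, False, False, False, False]
15 30 40 None [True, True, True, False, True, False, True, False]
15 45 30 None [True, False, False, False, False, False, False, False]
15 45 40 None [True, True, True, True, True, False, True, False]
30 30 30 None [True, False, False, False, False, False, False, True]
30 30 40 None [True, True, True, False, True, False, True, False]
30 45 30 None [True, False, False, False, False, False, False, False]
30 45 40 None [True, True, True, True, True, False, True, False]
30 60 30 None [True, False, True, False, False, False, False, False]
30 60 40 None [True, True, True, True, True, True, True, False]
40 40 30 None [True, False, False, False, False, False, False, False]
40 40 40 None [True, True, True, True, True, False, True, False]
40 55 30 None [True, False, True, False, False, False, False, False]
40 55 40 None [True, True, True, True, True, False, True, False]
40 70 30 None [True, True, True, True, True, False, False, False]
40 70 40 None [True, True, True, True, True, True, True, False]
```

Run:
```python
from h import *
np.set_printoptions(precision=2,suppress=True)
B=np.array([.542,.044])
for phi in (0,-10):
  u=np.array([np.cos(np.radians(phi)),np.sin(np.radians(phi))]); L=.15/u[0]
  for psi in (-15,-20,-25,-30,-40,-50):
    d=np.array((np.cos(np.radians(psi)),np.sin(np.radians(psi))))
    for dg in (35,40,45):
      Q=[]
      for t,b,z in ((0,.08,.014),(0,.08,.2),(0,.03,.014),(L/2,.03,.014),(L,.03,.014),(L,.09,.014),(L,.09,.2)): 
        Q.append(bot.inverse_kinematics([*(B+u*t-b*d),z],tilt(d,dg,1)))
      if any(q is None for q in Q): print(phi,psi,dg,"None",[q is not None for q in Q]);continue
      Q=np.array(Q);print(phi,psi,dg,"j5 min",Q[:,4].min(),"j4",Q[:,3].min(),Q[:,3].max(),"j6",Q[:,5].min(),Q[:,5].max(),"j3max",Q[:,2].max())
```

```text
0 -15 35 None [True, True, True, False, False, False, True]
0 -15 40 j5 min 0.2683105611102454 j4 -0.6829685183322782 4.227504994993231 j6 -0.6526850100315906 1.2813660592433642 j3max 2.560097200049934
0 -15 45 j5 min 0.3972853670886871 j4 -0.9748290861662516 3.8920558948330064 j6 -0.322255057462709 1.4858075938018178 j3max 2.637221696428611
0 -20 35 None [False, True, False, False, False, False, True]
0 -20 40 None [True, True, True, True, False, False, True]
0 -20 45 j5 min 0.44430033328992735 j4 -1.0243937749608145 4.151545516543402 j6 -0.16235333861266854 1.3887367902941374 j3max 2.5750003930263983
0 -25 35 None [False, True, False, False, False, False, True]
0 -25 40 None [False, True, False, False, False, False, True]
0 -25 45 None [True, True, True, True, False, False, True]
0 -30 35 None [False, True, False, False, True, False, True]
0 -30 40 None [False, True, False, False, False, False, True]
0 -30 45 None [False, True, False, False, False, False, True]
0 -40 35 None [True, True, False, True, True, True, True]
0 -40 40 None [False, True, False, False, False, False, True]
0 
[... 1336 characters left out ...]
lse, False, True, False, True]
-10 -30 40 None [False, True, False, False, False, False, True]
-10 -30 45 None [False, True, False, False, False, False, True]
-10 -40 35 None [True, True, False, True, True, True, True]
-10 -40 40 None [False, True, False, False, False, False, True]
-10 -40 45 None [False, True, False, False, False, False, True]
-10 -50 35 j5 min 0.6962168612501016 j4 -1.0236430528475364 -0.6703857681702541 j6 -0.03379800153322732 0.606536231302123 j3max 2.13117561906404
-10 -50 40 j5 min 0.7342108284679347 j4 -1.1587057414289257 -0.7895708104937547 j6 0.0928163595470548 0.771472642921716 j3max 2.1499556999506666
-10 -50 45 None [False, True, False, False, False, False, True]
```

Run:
```python
from h import *
B=np.array([.542,.044]);phi=5
u=np.array([np.cos(np.radians(phi)),np.sin(np.radians(phi))]); L=.15/u[0]
for psi in (0,20,35,50):
  d=np.array((np.cos(np.radians(psi)),np.sin(np.radians(psi))))
  for dg in (40,48):
   for s in (1,-1):
    print(psi,dg,s)
    for t,b,z in ((0,.08,.014),(0,.08,.12),(0,.08,.25),(0,.03,.014),(L,.03,.014),(L,.09,.014),(L,.09,.12)):
      q=bot.inverse_kinematics([*(B+u*t-b*d),z],tilt(d,dg,s)); print("   ",z,None if q is None else np.round(q,2).tolist())
```

```text
0 40 1
    0.014 [-0.12, 0.3, 2.66, 2.98, 0.51, 1.62]
    0.12 [-0.12, -0.07, 2.45, 0.82, 0.11, -2.48]
    0.25 [-0.12, -0.28, 2.18, 0.15, 0.56, -1.79]
    0.014 [-0.1, 0.32, 2.54, 2.99, 0.42, 1.64]
    0.014 [-0.03, 0.42, 2.22, 3.04, 0.19, 1.65]
    0.014 [-0.04, 0.37, 2.34, 3.06, 0.28, 1.62]
    0.12 None
0 40 -1
    0.014 [-0.12, 0.3, 2.66, 2.98, 0.51, -1.52]
    0.12 [-0.12, -0.07, 2.45, 0.82, 0.11, 0.66]
    0.25 [-0.12, -0.28, 2.18, 0.15, 0.56, 1.35]
    0.014 [-0.1, 0.32, 2.54, 2.99, 0.42, -1.5]
    0.014 [-0.03, 0.42, 2.22, 3.04, 0.19, -1.49]
    0.014 [-0.04, 0.37, 2.34, 3.06, 0.28, -1.52]
    0.12 None
0 48 1
    0.014 None
    0.12 [-0.15, -0.03, 2.59, 2.7, 0.27, 1.89]
    0.25 [-0.15, -0.32, 2.3, 0.33, 0.35, -1.99]
    0.014 None
    0.014 [-0.03, 0.48, 2.34, 3.09, 0.51, 1.59]
    0.014 [-0.04, 0.46, 2.47, 3.09, 0.63, 1.58]
    0.12 [-0.04, 0.17, 2.34, 3.0, 0.21, 1.69]
0 48 -1
    0.014 None
    0.12 [-0.15, -0.03, 2.59, 2.7, 0.27, -1.25]
    0.25 [-0.15, -0.32, 2.3, 0.33, 0.35, 1.15]
    0.014 None
    0.014 [-0.03, 0.48, 2.34, 3.09, 0.51, -1.55]
    0.014 [-0.04, 0.46, 
[... 3114 characters left out ...]
.89, 0.87, 0.99, -0.37]
50 48 1
    0.014 [-0.85, 0.49, 2.31, 1.15, 0.94, 2.0]
    0.12 [-0.85, 0.26, 2.2, 0.96, 1.11, 2.35]
    0.25 [-0.85, 0.06, 2.0, 0.85, 1.35, 2.67]
    0.014 [-0.72, 0.49, 2.3, 1.25, 0.9, 2.03]
    0.014 [-0.5, 0.58, 2.0, 1.26, 0.87, 2.32]
    0.014 [-0.62, 0.56, 2.04, 1.19, 0.92, 2.26]
    0.12 [-0.62, 0.39, 1.95, 1.03, 1.04, 2.55]
50 48 -1
    0.014 [-0.85, 0.49, 2.31, 1.15, 0.94, -1.14]
    0.12 [-0.85, 0.26, 2.2, 0.96, 1.11, -0.79]
    0.25 [-0.85, 0.06, 2.0, 0.85, 1.35, -0.47]
    0.014 [-0.72, 0.49, 2.3, 1.25, 0.9, -1.11]
    0.014 [-0.5, 0.58, 2.0, 1.26, 0.87, -0.82]
    0.014 [-0.62, 0.56, 2.04, 1.19, 0.92, -0.88]
    0.12 [-0.62, 0.39, 1.95, 1.03, 1.04, -0.59]
```

Run:
```python
from h import *
import json
bot.movep([.45,.36,.36],tilt((.04,-.42),40,1))
bot.gripper_to(.05)
im=bot.capture("wrist"); c=bot.get_calibration("wrist")
json.dump({k:np.array(v).tolist() for k,v in c.items()},open("wcal.json","w"))
cv2.imwrite("pics/w1.png",im)
print(bot.get_time_s(),bot.get_force())
```

```text
2.0667 [-0.68642991  0.14175161  0.02087726]
```

View pics/w1.png

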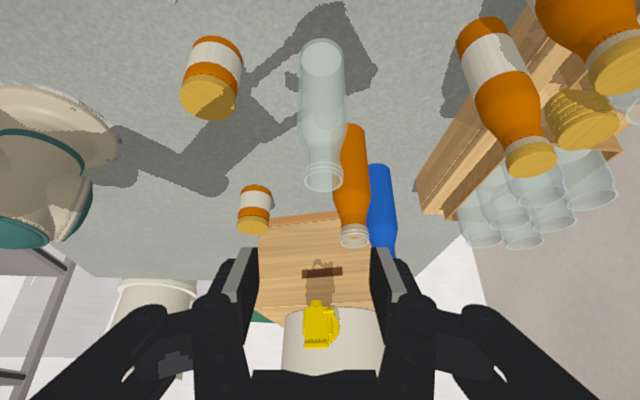

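The wrist view is upside down. It shows the empty mouth at (323,177) with its base near (321,55), the full mouth at (353,238), and the gate lip at about (317,302).

Run:
```python
from h import *
import json
from scipy.optimize import least_squares
np.set_printoptions(precision=4,suppress=True)
c=json.load(open("wcal.json"))
for k,p,z in [("empty mouth",(323,177),.22),("empty base",(321,58),.003),("full mouth",(353,238),.22),("spout",(317,302),.243),("boxBL",(257,322),.235),("boxBR",(382,300),.235),("jarR top",(254,222),.095)]:
    print(k,ray("",p,z,c)[:2])
# joint multi-view fit
T=lambda x,y:(290+x/4,125+y/4)
S=lambda x,y:(190+x/2.66,50+y/2.66)
def pj(c,P):
    K=np.array([[c["fx"],0,c["cx"]],[0,c["fy"],c["cy"]],[0,0,1]])
    return cv2.projectPoints(np.array([P],float),np.array(c["rvec"]),np.array(c["tvec"]),K,None)[0].ravel()
ct,cs=bot.get_calibration("top"),bot.get_calibration("side")
for k,o in {"full":[(ct,T(280,280),.22),(cs,S(349,283),.22),(c,(353,238),.22)],
 "empty":[(ct,T(67,380),.22),(cs,S(378,404),.22),(c,(323,177),.22),(cs,S(370,535),.003)],
 "spout":[(cs,S(431,130),.243),(c,(317,302),.243)]}.items():
    f=lambda q:np.concatenate([pj(a,[*q,z])-p for a,p,z in o]); r=least_squares(f,[.5,0]);print(k,r.x,f(r.x))
```

```text
empty mouth [0.4741 0.2145]
empty base [0.4753 0.205 ]
full mouth [0.538  0.0585]
spout [ 0.5129 -0.2226]
boxBL [ 0.3743 -0.4772]
boxBR [ 0.6561 -0.2232]
jarR top [ 0.3695 -0.1505]
full [0.5405 0.0475] [-3.0743  0.7639  0.1928 -0.9883  0.2305  3.0545]
empty [0.4739 0.2085] [-3.2513 -0.6158 -0.4736  0.326  -0.7262  2.9964 -0.5463  1.0406]
spout [ 0.5108 -0.2163] [-0.9577 -0.7298 -0.6898 -0.8038]
```

Run:
```python
from h import *
np.set_printoptions(precision=3,suppress=True)
B=np.array([.541,.048]); ps=np.radians(35); d=np.array([np.cos(ps),np.sin(ps)]); R=tilt(d,40,-1)
P=B-.09*d
bot.movep([*P,.34],R); bot.move_straight([*P,.014],rate=.2)
print(bot.get_time_s(),bot.get_joint_pos(),bot.get_force(),bot.get_tcp_pos())
cv2.imwrite("pics/s2.png",bot.capture("side")[50:350,150:550])
bot.move_straight([*(B-.03*d),.014],rate=.04)
print(bot.get_force(),bot.get_time_s())
cv2.imwrite("pics/s3.png",bot.capture("side"))
```

```text
5.6167 [-0.749  0.336  2.464  1.367  0.697 -1.036] [-0.043 -0.229  0.235] [ 0.467 -0.004  0.014]
[ 0.091  0.384 -0.103] 7.3167
```

View pics/s3.png

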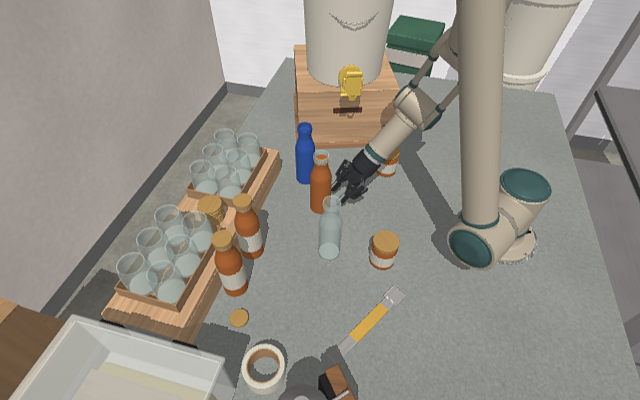

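The fingers (345,190) are low behind the full bottle (320,190) and just about touching it. Now the push, ending in guarded steps.

Run:
```python
from h import *
np.set_printoptions(precision=2,suppress=True)
u=np.array([.151,.055,0]); u/=np.linalg.norm(u)
p=np.array(bot.get_tcp_pos()); p[2]=.014
p=p+u*.03; bot.move_straight(p,rate=.04); print(bot.get_force())
p=p+u*.105; bot.move_straight(p,rate=.045); print(bot.get_force(),bot.get_time_s())
cv2.imwrite("pics/s4.png",bot.capture("side"));cv2.imwrite("pics/t4.png",bot.capture("top"))
for i in range(16):
    p=p+u*.003; bot.move_straight(p,rate=.03); f=bot.get_force(); print(i,p[:2].round(3),f)
    if np.linalg.norm(f[:2])>9: break
print(bot.get_time_s(),np.array(bot.get_tcp_pos()))
a=bot.capture("side")[130:330,180:420];b=bot.capture("top")[110:260,280:460]
cv2.imwrite("pics/c5.png",np.hstack([cv2.resize(a,(480,400)),cv2.resize(b,(320,267)).__class__(0) if 0 else cv2.copyMakeBorder(cv2.resize(b,(320,267)),0,133,0,0,0)]))
```

```text
[-0.66  0.43 -0.93]
[-2.65 -0.13 -0.32] 10.75
0 [0.65 0.08] [-2.07 -0.73 -0.04]
1 [0.65 0.08] [-1.5  -0.76 -0.68]
2 [0.65 0.08] [-2.01 -0.4  -0.55]
3 [0.65 0.08] [-2.53 -0.01 -1.25]
4 [0.66 0.08] [-2.26 -0.68 -1.54]
5 [0.66 0.08] [-1.77  0.01 -0.22]
6 [0.66 0.08] [-2.14  0.07 -0.28]
7 [0.67 0.09] [-0.93 -0.38 -0.92]
8 [0.67 0.09] [-2.15 -0.3   0.07]
9 [0.67 0.09] [-1.55 -0.44 -0.23]
10 [0.67 0.09] [-2.07 -0.65 -0.28]
11 [0.68 0.09] [-2.21  0.66 -0.7 ]
12 [0.68 0.09] [-2.12 -0.02 -0.19]
13 [0.68 0.09] [-2.31 -0.37 -0.94]
14 [0.69 0.09] [-1.47 -0.19 -1.3 ]
15 [0.69 0.09] [-9.06 -3.08  2.7 ]
14.85 [0.69 0.09 0.01]
```

View pics/c5.png

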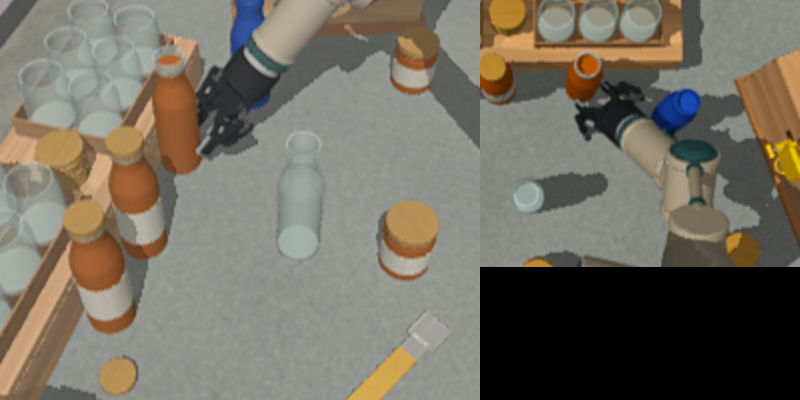

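The full bottle stands upright against the shelf board, with its mouth at top pixel about (339,147). The force rose to 9.6 N, which indicates contact. I'll retreat, measure the gap and go to the start of the second push.

Run:
```python
from h import *
np.set_printoptions(precision=4,suppress=True)
ps=np.radians(35); d=np.array([np.cos(ps),np.sin(ps),0])
p=np.array(bot.get_tcp_pos()); print(p)
bot.move_straight(p-d*.01,rate=.05); bot.move_straight(p-d*.1,rate=.15)
q=p-d*.1; q[2]=.34; bot.move_straight(q,rate=.25)
print(bot.get_time_s(),bot.get_force())
a=bot.capture("side");b=bot.capture("top");cv2.imwrite("pics/s6.png",a);cv2.imwrite("pics/t6.png",b)
B=np.array([.474,.206]); S=np.array([.511,-.216]); d2=(S-B)/np.linalg.norm(S-B); R=tilt(d2,40,1); P=B-.09*d2
bot.movep([*P,.34],R); bot.move_straight([*P,.014],rate=.2)
print(bot.get_time_s(),bot.get_force(),bot.get_tcp_pos())
a=cv2.imread("pics/s6.png")[120:240,215:315];b=b[115:185,290:400]
print(cv2.imwrite("pics/c6.png",np.hstack([cv2.resize(a,(400,480),interpolation=2),cv2.copyMakeBorder(cv2.resize(b,(400,255),interpolation=2),0,225,0,0,0)])))
```

```text
[0.6868 0.0931 0.0134]
17.6 [-0.4131  0.6936  0.337 ]
20.825 [ 0.3252 -0.3425  0.0382] [0.4667 0.2961 0.0149]
True
```

View pics/c6.png

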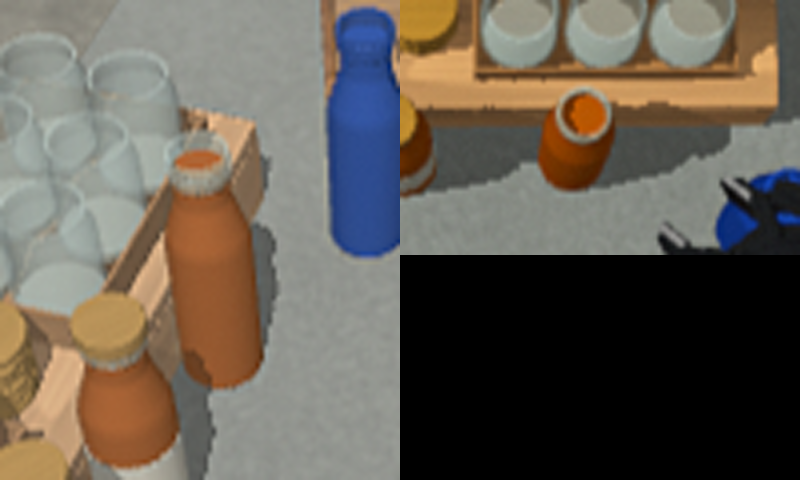

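The full bottle stands against the board, upright and clear of the neighbouring capped bottle. Its side-view mouth is at (265,159) and its top-view mouth at (341,147). Now push the empty bottle to about 20 mm short of the spout.

Run:
```python
from h import *
np.set_printoptions(precision=4,suppress=True)
m=ray("top",(340.9,146.6),.22)[:2]; n=ray("side",(265,159.5),.22)[:2]; k=ray("top",(288,146),.222)[:2]; print(m,n,k)
T0=np.array([.6868,.0931]); ps=np.radians(35); d=np.array([np.cos(ps),np.sin(ps)])
for v in(m+[0,.008],n): w=v-T0; print("along",w@d,"perp",w@[-d[1],d[0]])
off=.020
B=np.array([.474,.206]); S=np.array([.511,-.216]); d2=(S-B)/np.linalg.norm(S-B)
bot.move_straight([*(B-.04*d2),.014],rate=.08)
bot.move_straight([*(B+.03*d2-off*d2),.014],rate=.05); print(bot.get_force())
bot.move_straight([*(S-(.022+off)*d2),.014],rate=.07)
print(bot.get_time_s(),bot.get_force(),bot.get_tcp_pos())
a=bot.capture("side");b=bot.capture("top");w=bot.capture("wrist");cv2.imwrite("pics/s7.png",a);cv2.imwrite("pics/t7.png",b);cv2.imwrite("pics/w7.png",w)
import json;json.dump({k:np.array(v).tolist() for k,v in bot.get_calibration("wrist").items()},open("wcal7.json","w"))
A=cv2.resize(a[50:200,290:420],(520,600),interpolation=2); C=cv2.resize(b[150:250,400:493],(279,300),interpolation=2); W=cv2.resize(w,(279,174))
cv2.imwrite("pics/c7.png",np.hstack([A,cv2.copyMakeBorder(np.vstack([C,W]),0,126,0,0,0)]))
```

```text
[0.69  0.091] [0.6846 0.1044] [0.6951 0.2498]
along 0.006030288064685325 perp 0.0030360778859284663
along 0.004710960179255198 perp 0.010503898835029118
[ 0.2519 -0.1454  0.6581]
28.2083 [-0.1807  1.4696 -0.8376] [ 0.5074 -0.1741  0.014 ]
```

View pics/c7.png

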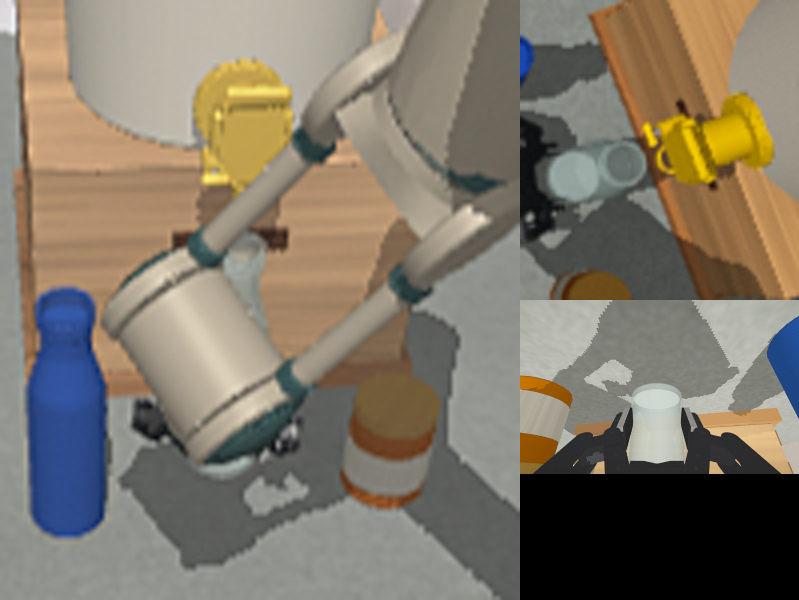

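The empty bottle stands cradled by the fingers, short of the gate. Its mouth is at side (350.5,110.8) and top (435,204), and the spout lip is at side (350,97).

Run:
```python
from h import *
import json
np.set_printoptions(precision=4,suppress=True)
print("mouth side",ray("side",(350.5,110.75),.22)[:2],"mouth top",ray("top",(435,204),.22)[:2],"base top",ray("top",(416.7,208.3),.003)[:2])
print("spout side",[ray("side",(350.3,y),.243)[:2] for y in(96,97,98)])
print("tcp",bot.get_tcp_pos())
# where candidates would project
for s in((.511,-.216),(.513,-.221)): print(s,"top px of mouth there",proj("top",[*s,.22]),"side mouth",proj("side",[*s,.22]),"side spout",proj("side",[*s,.243]))
```

```text
mouth side [ 0.504 -0.182] mouth top [ 0.51   -0.1851] base top [ 0.5108 -0.1813]
spout side [array([ 0.5155, -0.2276]), array([ 0.5144, -0.222 ]), array([ 0.5133, -0.2164])]
tcp [ 0.5074 -0.1741  0.014 ]
(0.511, -0.216) top px of mouth there [[445.2753 203.4247]] side mouth [[350.4167 104.4495]] side spout [[350.9897  98.1825]]
(0.513, -0.221) top px of mouth there [[446.9118 202.7163]] side mouth [[350.1075 103.4984]] side spout [[350.6743  97.2365]]
```

Run:
```python
from h import *
import json
from scipy.optimize import least_squares
np.set_printoptions(precision=4,suppress=True)
c=json.load(open("wcal.json"));ct,cs=bot.get_calibration("top"),bot.get_calibration("side")
T=lambda x,y:(290+x/4,125+y/4)
S=lambda x,y:(190+x/2.66,50+y/2.66)
def pj(c,P):
    K=np.array([[c["fx"],0,c["cx"]],[0,c["fy"],c["cy"]],[0,0,1]])
    return cv2.projectPoints(np.array([P],float),np.array(c["rvec"]),np.array(c["tvec"]),K,None)[0].ravel()
# left as seen facing box from robot's bottle side = +world x end. local: (x,y), x into box
top=[(ct,T(625,72),(.06,.17,.235)),(ct,T(795,495),(.06,-.17,.235)),(ct,T(535,120),(.05,.18,.02)),(ct,T(687,505),(.05,-.18,.02))]
side=[(cs,S(281,105),(.06,.17,.235)),(cs,S(553,106),(.06,-.17,.235)),(cs,S(283,260),(.05,.18,0)),(cs,S(540,247),(.05,-.18,0))]
def loc(q,l): a=q[2]; return [q[0]+np.cos(a)*l[0]-np.sin(a)*l[1],q[1]+np.sin(a)*l[0]+np.cos(a)*l[1],l[2]]
for nm,o in(("top",top),("side",side),("both",top+side)):
    f=lambda q:np.concatenate([pj(a,loc(q,l))-p for a,p,l in o]); r=least_squares(f,[.51,-.22,-1.25],loss="soft_l1");print(nm,r.x,f(r.x).reshape(-1,2).round(1).tolist())
```

```text
top [ 0.5114 -0.2209 -1.2362] [[-0.3, -0.4], [0.0, 1.0], [-0.1, -0.9], [0.4, 0.3]]
side [ 0.5147 -0.2247 -1.252 ] [[0.8, 0.4], [0.9, -2.7], [-0.7, -0.3], [-2.0, 1.4]]
both [ 0.5123 -0.2214 -1.2399] [[0.1, -0.7], [0.0, 0.8], [0.2, -1.2], [0.4, 0.1], [1.0, 1.4], [1.2, -2.4], [-0.5, 0.8], [-1.7, 1.7]]
```

The fitted stand pose puts the spout at (0.5125, -0.222), and the bottle is at about (0.508, -0.182). Push on by the difference, then back off and check.

Run:
```python
from h import *
np.set_printoptions(precision=4,suppress=True)
p=np.array(bot.get_tcp_pos()); bot.move_straight(p+[.0045,-.040,0],rate=.03); p=np.array(bot.get_tcp_pos())
print(p,bot.get_force())
B=np.array([.474,.206]); S=np.array([.511,-.216]); d2=np.array([*((S-B)/np.linalg.norm(S-B)),0])
bot.move_straight(p-d2*.01,rate=.05); bot.move_straight(p-d2*.12,rate=.15)
q=p-d2*.12;q[2]=.30;bot.move_straight(q,rate=.2)
bot.movep([.30,.25,.35],tilt((.04,-.42),20,1))
print(bot.get_time_s(),bot.get_force())
a=bot.capture("side");b=bot.capture("top");cv2.imwrite("pics/s8.png",a);cv2.imwrite("pics/t8.png",b)
A=cv2.resize(a[50:200,290:390],(400,600),interpolation=2); C=cv2.resize(b[155:255,400:490],(400,444),interpolation=2)
cv2.imwrite("pics/c8.png",np.hstack([A,cv2.copyMakeBorder(C,0,156,0,0,0)]))
```

```text
[ 0.5118 -0.2141  0.014 ] [-0.9019  0.0185 -0.4975]
34.1167 [ 0.2328  0.3528 -0.7344]
```

View pics/c8.png

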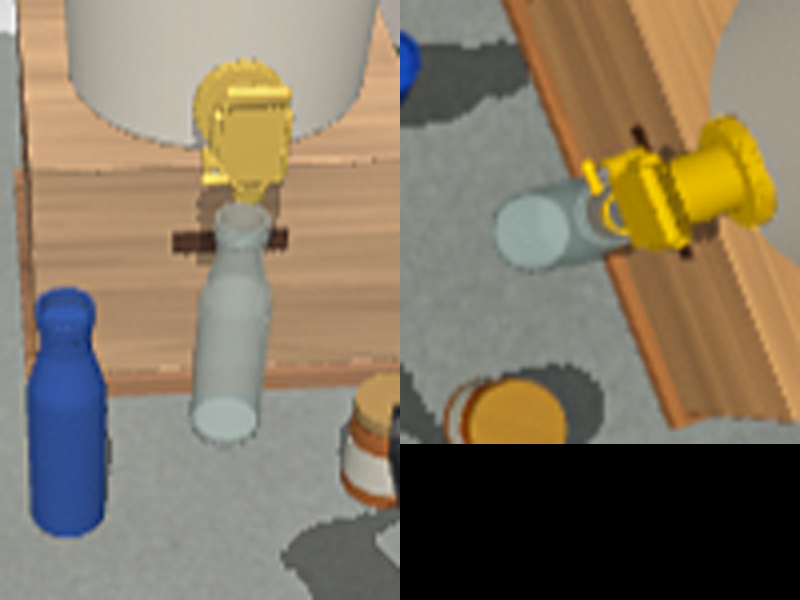

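Run:
```python
from h import *
np.set_printoptions(precision=4,suppress=True)
print("mouth side",ray("side",(351,105.25),.22)[:2],"base side",ray("side",(346.5,155),.003)[:2],"base top",ray("top",(429.7,207.4),.003)[:2],"lip front",ray("side",(352.3,99.8),.243)[:2])
# bottle silhouette motion between s7 and s8 mouths, full bottle unchanged?
a=cv2.imread("pics/s6.png")[125:225,250:285].astype(int);b=cv2.imread("pics/s8.png")[125:225,250:285].astype(int);print("full bottle diff",abs(a-b).mean())
```

```text
mouth side [ 0.5083 -0.2121] base side [ 0.5091 -0.2208] base top [ 0.5128 -0.2268] lip front [ 0.5053 -0.2082]
full bottle diff 1.7423809523809524
```

The bottle is at about (0.510, -0.219) and the spout at about (0.511, -0.221), so it is well inside 14 mm. The full bottle looks unchanged and the arm is clear, so I'm handing in.

```bash
python3 -c "
from station import bot
print(bot.hand_in(),bot.get_time_s())"
```

```text
the job is handed in; nothing more can be done
the job is handed in; nothing more can be done
```

I handed the job in: the full bottle stands against the back shelf, and by my camera measurements the empty one is within about 7 mm of the spout's centre (14 mm allowed); the arm is clear, and the hand-in reported no verdict.

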